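Swing a pinned blank home and pack the sprung jaw

ROBOT

A 6-joint arm with a two-finger parallel gripper is mounted at the origin on the work surface. World frame = base frame: x ahead of the robot, y to its left, z up, the work surface at z = 0. Lengths are in m, angles in rad, forces in N, time in s.
With the tool pointing down it reaches from about 0.275 to 0.725 m from the base axis. Payload 5.6 kg.
Tool frame: the origin (TCP) lies on the centre line of the jaws, within the pads' length; the fingertips stand 8 mm ahead of it and the grasp point (between the pads) lies 11 mm behind it (arm.tcp_to_tips is the z of the fingertips in the tool frame, in m); z points along the fingers, y is the direction in which the jaws open and shut (so a half turn about z gives the same grasp; the last joint's range is limited). The gripper opens to 85 mm and grips with 20 to 120 N. Pads are 22 mm wide; open, the fingers measure 114 mm over their backs; the gripper's body (76 mm by 85 mm) begins 54 mm behind the grasp point. The pads swing forward as they close: fully open they stand 13 mm farther back than shut.
Start: joints at [-1, 0.255, 0.108, 0, -1.424, -0.285], TCP at [0.155, -0.528, 0.239] pointing down, gripper open.
Joint ranges: [-2.95, 2.95], [-1.21, 1.97], [-1.09, 1.5], [-2.87, 1.71], [-2.94, -0.07], [-3.05, 3.05]. Speed limits (rad/s): [2.57, 2.57, 3.14, 3.14, 3.14, 3.14].

INTERFACE

Orientations are given as a unit quaternion [x, y, z, w].
In Python, from cell import arm, imaging gives the robot as it stands.
- The arm moves only by the tool play_rows, never from a script. Its argument "deltas" is a list of rows, each an object of numbers: "grip": the opening in per cent of the stroke, from 0 (shut) to 100 (fully open); "dx", "dy", "dz": the shift along the world's x, y, z in units of 25 mm (1.0 is 25 mm); "turn": the turn about the world's z in degrees. A call has 1 to 8 rows; each row is the pose to reach, as a shift and turn from the pose measured when the call began; what a row does not reach only later rows make up. A row lasts 1/10 s, in which the tool goes at most 50 mm and 8.59 degrees, less where a joint would pass 70% of its speed; a pose out of reach is approached as far as the arm can. A call with a gripper value outside its range is refused whole. The fingers move at their own pace and stop on an object; the grip force is fixed at half the most. Time passes only in rows, so rows that repeat a pose let the fingers close. It gives the time, the measured TCP pose, the force and the opening at its end, in the units of the state.
- arm.read_state(): the state, without advancing time (a new reading comes with each control period).
- imaging.capture(name): name is "scene" or "side" or "wrist"; returns a dict with "pixels" (420x560x3 uint8, blue, green, red), "intrinsics" (3x3 intrinsics, pixels), "cam_to_world" (4x4, takes a point from camera to world coordinates). Camera axes: x right, y down, z forward; pixel columns grow to the right and rows downward; lengths in m; the calibration is good to about 2 mm. A picture is of the moment at which its call begins. There is no depth.
- arm.hand_in(): hands the job in, once; it reports no verdict.
The state is a dict: "time_s": time; "joint_positions": joint angles; "joint_velocities": joint speeds; "joint_torque": joint torques, N m; "tcp_pos": TCP position; "ee_rot": TCP orientation; "wrist_force": force on the tool from outside, world axes, zero at the start; "torque": the same for the moment, N m; "width": finger opening in m.
Only numpy, scipy, OpenCV 4.12 (cv2) and the standard library are available. Lean on these libraries where they do the work, as an engineer would, in place of code of your own. Each camera call takes 0.05 s, during which the arm holds its last target. There are 200 camera calls.

TASK

On the plywood holding jig, push the wooden blank near its free corner so that it swings round its pin until it lies flush against the stop. Then press the sprung jaw back and slip the packing block (the block with a grip tab on top) down between blank end and jaw: upright on the jig board, centred, wide faces to blank and jaw, pinched by the jaw when released. Leave everything else where it is.

Things in the scene. Friction and masses are not known exactly. Their poses are not given: they have to be found in the camera images.
- jig: Fixed jig: plywood board 230 x 390 x 15 mm. Origin: on the bench surface, on the axis of the upright pivot pin; z up. Board spans x -150 to +80, y -70 to +320 mm, top at z 15. The blank turns on the pin and lies along +y when home; the jaw, centred on x 0, slides along +y. A fixed spring bracket stands behind it, y 286 to 308, top z 70. Nothing on the jig is higher than z 75.
- stop (a point): Middle of the top edge of the stop face, at x +35, y +75, z +45 mm in the jig frame (same axes). The stop is a fixed wooden bar 25 mm (x) by 110 mm (y), top at z 45 mm; its face looks to the jig's -x (to the robot) and the blank lies against it on that side.
- gap (a point): Where the middle of the packing block's underside belongs: on the jig board's top, x 0, y +186, z +15 mm in the jig frame (same axes). With the blank home its end is at y 170; the jaw face is at y 190 at rest (20 mm gap), at y 202 with the block in.
- blank (a joint): Angle (rad) of the blank about the pin: 0 = flush on the stop, its limit; positive = free end swung counter-clockwise from above, towards the jig's -x (the robot). The blank is a flat wooden bar 70 mm wide, z 16 to 46 mm in the jig frame, round about the pin, square at the free end 170 mm from the pin axis. It cannot be lifted, turns stiffly (about 2 N near the end) and stays where left.
- blank_end (a point): Point on the blank's top edge, at the middle of its free square end (170 mm from the pin axis); its y axis points along the blank away from the pin. The two free corners lie 35 mm to either side.
- jaw (a joint): Travel (m) of the sprung jaw: 0 = at rest (sprung out towards the blank), growing as it is pressed back along the jig's +y, up to 0.035. A spring returns it: about 3 N at rest, 5 N at 0.012, 8 N at 0.035. It springs out again as soon as nothing holds it back.
- jaw_face (a point): Point at the middle of the upper edge of the jaw's face, which looks to the jig's -y, at z 72 mm in the jig frame. The jaw is a wooden block with a steel face 70 mm wide (jig x), 32 mm deep, from z 16 to z 72.
- packer: Loose hardwood packing block, about 90 g, upright: body 44 mm (its x) by 32 mm (its y) by 60 mm high, with a grip tab on top, 24 mm (x) by 32 mm (y), z 60 to 95 mm. Origin: centre of its underside. Wide faces: the two 44 mm wide ones, looking along its y; held by the tab across its x. Either way round will do. Seated, its shoulders (z 60) stand 3 mm above the jaw top.
- thin_block: Bystander: plain thin wooden block without tab, 60 x 16 x 60 mm, standing; origin at the centre of its underside.
- offcut: Bystander: plain flat light wooden offcut 80 x 40 x 35 mm; origin at the centre of its underside.
- mallet: Bystander: wooden mallet lying on its side, head 75 x 125 x 65 mm centred on the origin, handle to -x (to 255 mm).
- file: Bystander: flat file lying, 345 mm overall along x, orange handle to -x, 22 mm high.
- square: Bystander: try square lying flat, blade 200 mm along +x, stock 140 mm long, 15 mm high.
- glue: Bystander: upright white bottle, 50 mm across, 110 mm high.
- pencil: Bystander: pencil 170 mm long (its x), 8 mm thick, lying on the jig board beside the jaw, along the +x edge.

How it is judged:
On the way:
1. the blank lies flush against the stop (within 0.035 rad), at rest, while the packing block is not yet near the jaw (value of joint blank below 0.035 rad and velocity of joint blank above -0.05 rad/s and horizontal distance between packer and jaw_face above 0.06 m), for 0.2 s.
At the end, for the whole second after the job is handed in: Blank within 0.035 rad of flush with the stop; packing block at rest on the jig board (underside within 3 mm of it), upright within 0.08 rad, centred in the gap (12 mm along the jaw, 6 mm across), square within 0.1 rad, the jaw pinching it (9 to 16 mm back) (value of joint blank below 0.035 rad and value of joint jaw between 0.009 and 0.016 m and x of packer in the frame of jig between -0.012 and 0.012 m and y of packer in the frame of jig between 0.18 and 0.192 m and z of packer in the frame of jig below 0.018 m and angle between packer's own z axis and vertical below 0.08 rad and angle between the x axis of packer and the x axis of jig, either way round below 0.1 rad and linear speed of packer below 0.01 m/s); the robot touches nothing.
It fails at once if another thing on the bench is moved more than 30 mm (distance of any of thin_block, offcut, mallet, file, square, glue, pencil from where it was at the start of the episode above 0.03 m).
It also fails if it takes over 53 s, if anything falls off the work surface, if the arm or the gripper's body presses on something with over 40 N, if the wrist force passes 120 N, or if a joint passes its speed limit or range.

## Working session

There is one attempt and no reset: what is moved stays moved. The work goes in short steps, Python scripts to look and compute and a tool call to move; the robot and the scene stay as the last step left them, time stands still between calls to the robot, and variables do not carry over. Pictures are saved under pics/ and viewed, about 8 in all and at most 12, crops included, and the job is handed in when it is done.

Besides the shell and the picture viewer there is one more tool, called as name(argument=value, ...) on one line, values as JSON. play_rows: Moves the arm, as the interface text tells. Its arguments: {"type":"object","properties":{"deltas":{"type":"array"}},"required":["deltas"]}

```bash
mkdir -p pics; ls
cat > h.py <<'E'
import numpy as np, cv2
from cell import arm, imaging
def cap(n,f=None):
    d=imaging.capture(n)
    if f: cv2.imwrite('pics/'+f,d['pixels'])
    np.savez(''+n+'.npz',**{k:np.array(d[k]) for k in('pixels','intrinsics','cam_to_world')})
    return d
def load(n): return np.load(''+n+'.npz')
def ray(d,p,z):
    K,T=np.array(d['intrinsics']),np.array(d['cam_to_world'])
    p=np.atleast_2d(p).astype(float)
    r=(np.linalg.inv(K)@np.c_[p,np.ones(len(p))].T).T@T[:3,:3].T
    o=T[:3,3]; return o+r*((z-o[2])/r[:,2])[:,None]
def proj(d,P):
    K,T=np.array(d['intrinsics']),np.array(d['cam_to_world'])
    q=(np.atleast_2d(P)-T[:3,3])@T[:3,:3]; q=q@K.T; return q[:,:2]/q[:,2:]
E
python3 - <<'E'
from h import *
for n in('scene','side','wrist'):
    d=cap(n,n+'0.png'); print(n,np.round(d['cam_to_world'],3).tolist(),np.round(d['intrinsics'],0).tolist())
a=cv2.imread('pics/scene0.png');b=cv2.imread('pics/side0.png')
print(arm.read_state())
E
```

```text
pics
scene [[-0.166, 0.703, -0.692, 1.379], [0.986, 0.121, -0.113, 0.145], [0.004, -0.701, -0.713, 0.916], [0.0, 0.0, 0.0, 1.0]] [[451.0, 0.0, 282.0], [0.0, 451.0, 200.0], [0.0, 0.0, 1.0]]
side [[-0.979, -0.137, 0.151, 0.353], [-0.204, 0.7, -0.684, 0.861], [-0.012, -0.701, -0.714, 0.994], [0.0, 0.0, 0.0, 1.0]] [[415.0, 0.0, 287.0], [0.0, 415.0, 216.0], [0.0, 0.0, 1.0]]
wrist [[-0.282, 0.908, 0.31, 0.075], [0.959, 0.266, 0.092, -0.55], [0.001, 0.324, -0.946, 0.373], [0.0, 0.0, 0.0, 1.0]] [[291.0, 0.0, 280.0], [0.0, 291.0, 210.0], [0.0, 0.0, 1.0]]
{'time_s': 0.15, 'joint_positions': array([-1.00040883e+00,  2.55608285e-01,  1.07321435e-01, -3.33239246e-04,
       -1.42387049e+00, -2.84576557e-01]), 'joint_velocities': array([-0.00153818, -0.00058125,  0.00415436,  0.00427283,  0.00184679,
       -0.0010139 ]), 'joint_torque': array([-9.69557659e-04, -3.86939800e+01,  2.38081348e+01,  5.36652580e+00,
       -4.54884139e-03, -9.19907222e-06]), 'tcp_pos': array([ 0.15500281, -0.52735163,  0.23861595]), 'ee_rot': array([-1.42395276e-01,  9.89809626e-01,  6.87594283e-04, -1.32147136e-04]), 'wrist_force': array([ 0.49236785, -0.01518976, -0.43005983]), 'torque': array([ 0.02795733, -0.02902562,  0.00388832]), 'width': 0.08571705626318274}
```

View pics/scene0.png

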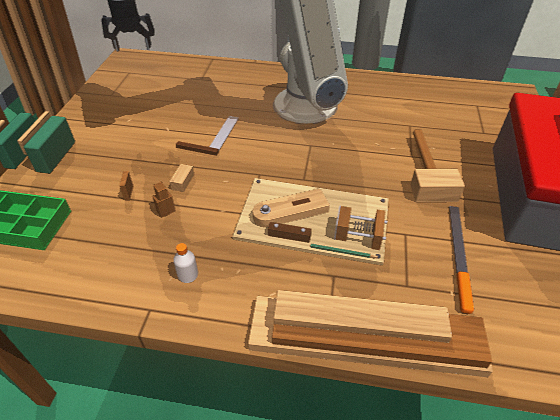

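View pics/side0.png

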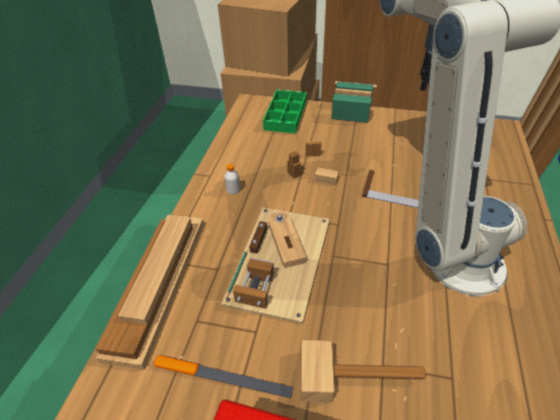

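The scene view shows the jig (board corners about (257,179), (389,199), (385,262), (234,239)). The blank is swung out at (290,205), and the jaw is at (345,222). The packer with its tab is at (162,200), the thin block at (126,184) and the offcut at (181,177).

Run:
```python
from h import *
s=load('scene');v=load('side')
for nm,d,c in(('scene',s,[(257,179),(389,199),(385,262),(234,239)]),('side',v,[(265,209),(329,220),(302,317),(225,307)])):
    print(nm,np.round(ray(d,c,.015),3)[:,:2].tolist())
    hsv=cv2.cvtColor(d['pixels'],cv2.COLOR_BGR2HSV)
    print([hsv[y,x].tolist() for x,y in ([(250,200),(330,190),(300,245),(215,205),(330,270)] if nm=='scene' else [(310,225),(310,260),(290,300),(200,240),(340,270)])])
def crop(d,x0,y0,w,h,k): return cv2.resize(d['pixels'][y0:y0+h,x0:x0+w],None,fx=k,fy=k,interpolation=cv2.INTER_CUBIC)
A=crop(s,225,165,175,110,4);B=crop(s,110,160,100,65,4);C=crop(v,275,130,75,65,4)
cv2.imwrite('pics/c1.png',A)
o=np.zeros((260,700,3),np.uint8);o[:,:400]=B;o[:,400:]=C;cv2.imwrite('pics/c2.png',o)
```

```text
scene [[0.431, -0.085], [0.449, 0.297], [0.672, 0.288], [0.664, -0.097]]
[[18, 109, 224], [18, 100, 233], [20, 95, 235], [15, 149, 198], [15, 150, 179]]
side [[0.64, -0.095], [0.422, -0.085], [0.444, 0.285], [0.655, 0.296]]
[[18, 101, 206], [19, 101, 202], [19, 106, 212], [17, 142, 180], [16, 138, 146]]
```

View pics/c1.png

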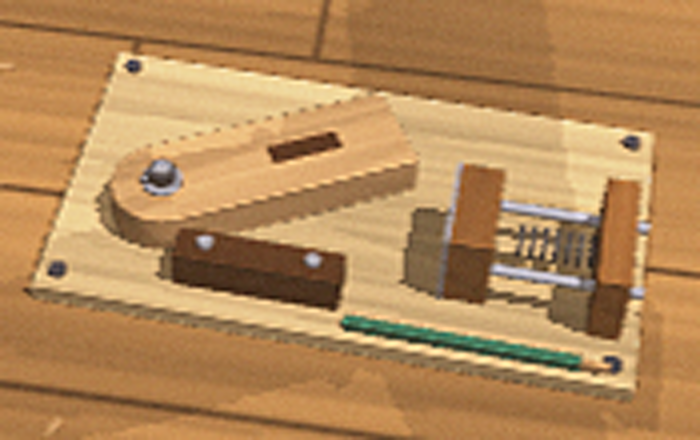

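View pics/c2.png

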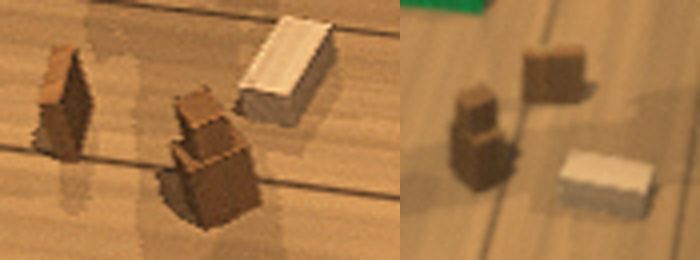

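The jig crop gives sharper board corners, and the blank's end corners are at about (319.5,188.8) and (329,204.5). The packer tab's top is at about crop (200,105), rotated relative to the world axes. Next I compute poses.

```bash
cat >> h.py <<'E'
def fit2(J,W):
    J,W=np.array(J)[:,:2],np.array(W)[:,:2]; jc,wc=J.mean(0),W.mean(0)
    H=(J-jc).T@(W-wc); a=np.arctan2(H[0,1]-H[1,0],H[0,0]+H[1,1])
    R=np.array([[np.cos(a),-np.sin(a)],[np.sin(a),np.cos(a)]]); t=wc-R@jc
    return a,R,t,np.round((J@R.T+t-W)*1000,1)
E
python3 - <<'E'
from h import *
s=load('scene');v=load('side')
Jc=np.array([(-150,-70),(-150,320),(80,320),(80,-70)])/1000
A=lambda p:np.array(p)/4+[225,165]
W=ray(s,A([(118,55),(653,133),(635,388),(28,288)]),.015)
a,R,t,e=fit2(Jc,W);print('scene',a,t,e.tolist())
W2=ray(v,[(329,220),(302,317),(225,305),(265,209)],.015)
a2,_,t2,e2=fit2(Jc,W2);print('side',a2,t2,e2.tolist())
inv=lambda P:(np.array(P)[:,:2]-t)@R
E=ray(s,A([(378,95),(416,158)]),.046);P=ray(s,A([(160,172)]),.06)
print('blank end',E.round(3).tolist(),'jig',inv(E).round(3).tolist(),'pin',inv(P).round(3).tolist())
d=inv(E)[1]-inv(E)[0];print('angle',np.arctan2(-d[1]*-1,d[0]), np.arctan2(-inv(E).mean(0)[0],inv(E).mean(0)[1]))
F=ray(s,A([(463,165),(445,240)]),.072);print('jaw face edge',inv(F).round(3).tolist())
B=lambda p:np.array(p)/4+[110,160]
T=ray(s,B([(175,97),(210,85),(228,113),(190,125)]),.095);print('tab',T.round(3).tolist(),T.mean(0))
S=ray(s,B([(247,148),(187,170),(172,140)]),.060);print('sh',S.round(3).tolist())
G=ray(s,B([(210,230),(262,203),(182,195)]),.0);print('base',G.round(3).tolist())
C=lambda p:np.array(p)/4+[275,130]-[100,0]
T=ray(v,C([(457,97),(477,85),(497,95),(470,112)]),.095);print('tab side',T.round(3).tolist(),T.mean(0))
E
```

```text
scene -0.04052067300166541 [ 0.58185261 -0.03017092] [[-1.7, -1.7], [-0.9, 0.2], [1.9, 1.2], [0.7, 0.2]]
side -0.04229841529228209 [ 0.57062268 -0.02762462] [[-4.3, -6.2], [-10.1, 13.5], [6.7, -1.1], [7.8, -6.3]]
blank end [[0.473, 0.102, 0.046], [0.529, 0.134, 0.046]] jig [[-0.114, 0.128], [-0.059, 0.161]] pin [[0.002, 0.0]]
angle 0.5541037197519544 0.5414009335016389
jaw face edge [[-0.034, 0.194], [0.033, 0.19]]
tab [[0.581, -0.329, 0.095], [0.566, -0.31, 0.095], [0.59, -0.289, 0.095], [0.605, -0.309, 0.095]] [ 0.5855682  -0.30926525  0.095     ]
sh [[0.586, -0.284, 0.06], [0.613, -0.316, 0.06], [0.588, -0.336, 0.06]]
base [[0.611, -0.312, 0.0], [0.581, -0.285, 0.0], [0.583, -0.343, 0.0]]
tab side [[0.598, -0.302, 0.095], [0.584, -0.323, 0.095], [0.564, -0.312, 0.095], [0.583, -0.283, 0.095]] [ 0.58233865 -0.3049539   0.095     ]
```

Jig pose: origin (0.582, -0.030), yaw -0.04. The blank is at about 0.545 rad. The packer is at about (0.585, -0.308), with its x axis along 130°. I'll push the blank first, with closed fingers.

play_rows(deltas=[{"grip": 0, "dx": 12, "dy": 23.5}, {"grip": 0, "dx": 12, "dy": 23.5}, {"grip": 0, "dx": 12, "dy": 23.5}, {"grip": 0, "dx": 12, "dy": 23.5}, {"grip": 0, "dx": 12, "dy": 23.5}, {"grip": 0, "dx": 12, "dy": 23.5}, {"grip": 0, "dx": 12, "dy": 23.5}, {"grip": 0, "dx": 12, "dy": 23.5}])

```text
validation failed for argument at $.de...
```

play_rows(deltas=[{"grip": 0, "dx": 12, "dy": 23.5, "dz": 0, "turn": 0}, {"grip": 0, "dx": 12, "dy": 23.5, "dz": 0, "turn": 0}, {"grip": 0, "dx": 12, "dy": 23.5, "dz": 0, "turn": 0}, {"grip": 0, "dx": 12, "dy": 23.5, "dz": 0, "turn": 0}, {"grip": 0, "dx": 12, "dy": 23.5, "dz": 0, "turn": 0}, {"grip": 0, "dx": 12, "dy": 23.5, "dz": 0, "turn": 0}, {"grip": 0, "dx": 12, "dy": 23.5, "dz": 0, "turn": 0}, {"grip": 0, "dx": 12, "dy": 23.5, "dz": 0, "turn": 0}])

```text
time_s: 0.95
tcp_pos: [0.3371, -0.1694, 0.239]
ee_rot: [-0.142, 0.99, 0.001, 0.0]
wrist_force: [1.9, -0.7, 0.6]
width: -0.0003
```

play_rows(deltas=[{"grip": 0, "dx": 4.8, "dy": 9.2, "dz": 0, "turn": 0}, {"grip": 0, "dx": 4.8, "dy": 9.2, "dz": 0, "turn": 0}, {"grip": 0, "dx": 4.8, "dy": 9.2, "dz": 0, "turn": 0}, {"grip": 0, "dx": 4.8, "dy": 9.2, "dz": 0, "turn": 0}, {"grip": 0, "dx": 4.8, "dy": 9.2, "dz": 0, "turn": 0}, {"grip": 0, "dx": 4.8, "dy": 9.2, "dz": 0, "turn": 0}, {"grip": 0, "dx": 4.8, "dy": 9.2, "dz": -2, "turn": 0}, {"grip": 0, "dx": 4.8, "dy": 9.2, "dz": -4, "turn": 0}])

```text
time_s: 1.75
tcp_pos: [0.4579, 0.0614, 0.1385]
ee_rot: [-0.143, 0.99, 0.001, 0.002]
wrist_force: [0.2, 0.6, -1.5]
width: 0.0
```

Run:
```python
from h import *
d=cap('wrist','w1.png');print(arm.read_state()['tcp_pos'])
```

```text
[0.45034319 0.05907388 0.12839004]
```

View pics/w1.png

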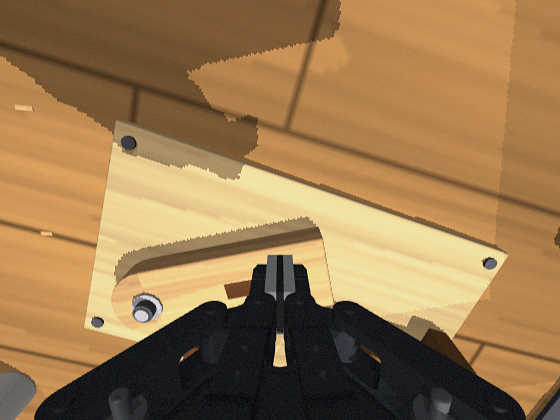

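The wrist view shows the blank's robot-side edge from (120,260) to (318,228), with the fingertips at (281,260), seen high above the blank. I check where they come down.

Run:
```python
from h import *
d=load('wrist');s=arm.read_state();p=s['tcp_pos'];print(p,s['joint_velocities'].round(3))
print('tip px',proj(d,[[p[0],p[1],z] for z in(p[2]-.008,.046,.02)]).round(0).tolist())
print('end corners', ray(d,[(322,231),(120,278)],.046).round(3).tolist(),'board',ray(d,[(118,122),(507,255)],.015).round(3).tolist(), 'pred',[.582-.15-.0405*.07,-.03+.15*.0405-.07],[.582-.15+.0405*.32,-.03+.15*.0405+.32])
```

```text
[0.45034319 0.05907388 0.12839004] [-0.009 -0.01   0.049 -0.032 -0.267 -0.003]
tip px [[278.0, 247.0], [278.0, 206.0], [278.0, 197.0]]
end corners [[0.461, 0.101, 0.046], [0.556, -0.058, 0.046]] board [[0.426, -0.09, 0.015], [0.445, 0.295, 0.015]] pred [0.42916499999999996, -0.09392500000000001] [0.44495999999999997, 0.29607500000000003]
```

play_rows(deltas=[{"grip": 0, "dx": 0, "dy": 0, "dz": -1.5, "turn": 0}, {"grip": 0, "dx": 0, "dy": 0, "dz": -3, "turn": 0}, {"grip": 0, "dx": 0, "dy": 0, "dz": -3.7, "turn": 0}, {"grip": 0, "dx": 0, "dy": 0, "dz": -3.7, "turn": 0}, {"grip": 0, "dx": 0, "dy": 0, "dz": -3.7, "turn": 0}])

```text
time_s: 2.3
tcp_pos: [0.4512, 0.059, 0.0371]
ee_rot: [-0.142, 0.99, 0.0, -0.007]
wrist_force: [-0.6, 0.6, 1.2]
width: -0.0003
```

play_rows(deltas=[{"grip": 0, "dx": 0.5, "dy": 0.5, "dz": 0, "turn": 0}, {"grip": 0, "dx": 1, "dy": 0.9, "dz": 0, "turn": 0}, {"grip": 0, "dx": 1.5, "dy": 1.3, "dz": 0, "turn": 0}, {"grip": 0, "dx": 2, "dy": 1.6, "dz": 0, "turn": 0}, {"grip": 0, "dx": 2.4, "dy": 1.8, "dz": 0, "turn": 0}, {"grip": 0, "dx": 2.8, "dy": 2, "dz": 0, "turn": 0}, {"grip": 0, "dx": 3.1, "dy": 2.1, "dz": 0, "turn": 0}, {"grip": 0, "dx": 3.2, "dy": 2.1, "dz": 0, "turn": 0}])

```text
time_s: 3.1
tcp_pos: [0.5321, 0.1121, 0.0376]
ee_rot: [-0.142, 0.99, 0.001, -0.007]
wrist_force: [-2.7, 2.1, 0.7]
width: -0.0
```

play_rows(deltas=[{"grip": 0, "dx": 0.1, "dy": 0, "dz": 0, "turn": 0}, {"grip": 0, "dx": 0.2, "dy": 0, "dz": 0, "turn": 0}, {"grip": 0, "dx": 0.25, "dy": 0, "dz": 0, "turn": 0}, {"grip": 0, "dx": 0.25, "dy": 0, "dz": 0, "turn": 0}])

```text
time_s: 3.5
tcp_pos: [0.5371, 0.1122, 0.0373]
ee_rot: [-0.141, 0.99, 0.001, -0.008]
wrist_force: [-5.7, 2.7, 2.1]
width: 0.0001
```

play_rows(deltas=[{"grip": 0, "dx": 0.1, "dy": 0, "dz": 0, "turn": 0}, {"grip": 0, "dx": 0.15, "dy": 0, "dz": 0, "turn": 0}, {"grip": 0, "dx": 0.15, "dy": 0, "dz": 0, "turn": 0}])

```text
time_s: 3.8
tcp_pos: [0.5373, 0.1119, 0.0368]
ee_rot: [-0.141, 0.99, 0.001, -0.011]
wrist_force: [-14.2, 3.5, 7.8]
width: 0.0
```

Force climbed to 14 N without further motion, so the blank is on the stop. Back off, rise, and go to the packer.

play_rows(deltas=[{"grip": 0, "dx": -1, "dy": 0, "dz": 0, "turn": 0}, {"grip": 0, "dx": -1.5, "dy": 0, "dz": 1.5, "turn": 0}, {"grip": 0, "dx": -1.5, "dy": -0.5, "dz": 3.3, "turn": 0}, {"grip": 0, "dx": -1.3, "dy": -1.5, "dz": 5, "turn": 5}, {"grip": 60, "dx": -1, "dy": -3.2, "dz": 5.8, "turn": 10}, {"grip": 60, "dx": -0.5, "dy": -5, "dz": 6.2, "turn": 15}, {"grip": 60, "dx": 0, "dy": -7, "dz": 6.4, "turn": 20}, {"grip": 60, "dx": 0.5, "dy": -9, "dz": 6.4, "turn": 24}])

```text
time_s: 4.6
tcp_pos: [0.5502, -0.1122, 0.1985]
ee_rot: [-0.346, 0.938, -0.002, -0.009]
wrist_force: [1.0, 0.7, -0.3]
width: 0.0513
```

play_rows(deltas=[{"grip": 60, "dx": 1.4, "dy": -7.8, "dz": 0, "turn": 0}, {"grip": 60, "dx": 1.4, "dy": -7.8, "dz": 0, "turn": 0}, {"grip": 60, "dx": 1.4, "dy": -7.8, "dz": 0, "turn": 0}, {"grip": 60, "dx": 1.4, "dy": -7.8, "dz": 0, "turn": 0}, {"grip": 60, "dx": 1.4, "dy": -7.8, "dz": 0, "turn": 0}, {"grip": 60, "dx": 1.4, "dy": -7.8, "dz": 0, "turn": 0}])

```text
time_s: 5.2
tcp_pos: [0.585, -0.3089, 0.1978]
ee_rot: [-0.344, 0.939, -0.002, -0.01]
wrist_force: [-0.0, -0.0, -0.3]
width: 0.0515
```

Run:
```python
from h import *
d=cap('wrist');print(arm.read_state()['tcp_pos'])
s=cap('scene');o=np.zeros((420,800,3),np.uint8);o[:,:560]=d['pixels']
o[:150,560:]=cv2.resize(s['pixels'][170:270,230:390],(240,150))
p=arm.read_state()['tcp_pos'];print(proj(d,[[*p[:2],z] for z in(.095,.06)]).round(0).tolist())
cv2.imwrite('pics/w2.png',o)
```

```text
[ 0.58515645 -0.30765623  0.19831287]
[[280.0, 215.0], [280.0, 204.0]]
```

View pics/w2.png

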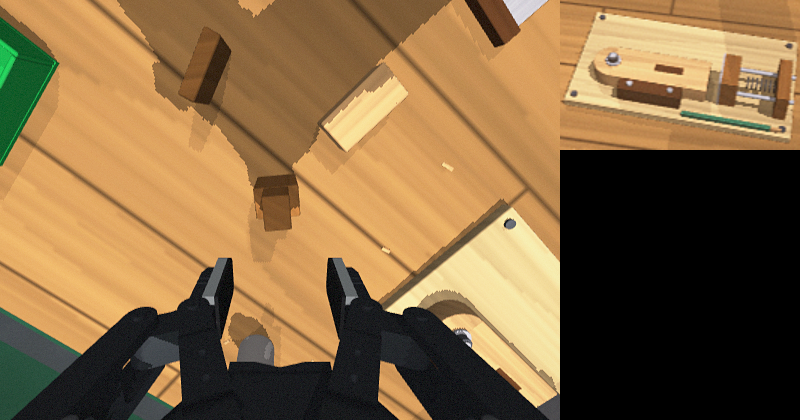

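The blank lies along the stop. The packer tab's top is centred at about (277,211) in the wrist view, close to the predicted (280,215), and turned a few degrees.

Run:
```python
from h import *
d=load('wrist');cv2.imwrite('pics/w3.png',cv2.resize(d['pixels'][165:245,235:320],None,fx=8,fy=8,interpolation=cv2.INTER_CUBIC)[:600])
def n(p,z=.095):
    T=ray(d,p,z)[:,:2];print(T.round(4).tolist(),T.mean(0).round(4),[round(float(np.degrees(np.arctan2(*(b-a)[::-1]))),1) for a,b in zip(T,np.roll(T,-1,0))],np.linalg.norm(T-np.roll(T,-1,0),axis=1).round(4))
n([(262,194),(290,190),(292,228),(265,231)])
T=np.array(d['cam_to_world']);print(T.round(3).tolist())
```

```text
[[0.5808, -0.3312], [0.5628, -0.3153], [0.5877, -0.2914], [0.6052, -0.3078]] [ 0.5841 -0.3114] [138.6, 43.8, -43.0, -136.3] [0.024  0.0345 0.024  0.0339]
[[-0.647, 0.727, 0.232, 0.524], [0.763, 0.615, 0.198, -0.36], [0.001, 0.305, -0.952, 0.334], [0.0, 0.0, 0.0, 1.0]]
```

View pics/w3.png

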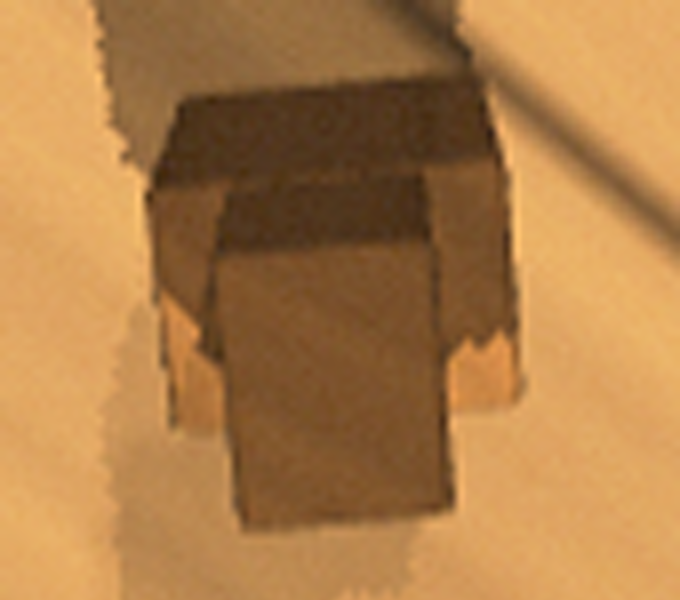

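The crop shows the tab-top corners at (217,255), (435,240), (455,510) and (243,530), and the far shoulder edge from (150,188) to (505,158).

Run:
```python
from h import *
d=load('wrist')
def n(p,z=.095):
    T=ray(d,np.array(p)/8+[235,165],z)[:,:2];print(T.round(4).tolist(),T.mean(0).round(4),[round(float(np.degrees(np.arctan2(*(b-a)[::-1]))),1) for a,b in zip(T,np.roll(T,-1,0))],np.linalg.norm(T-np.roll(T,-1,0),axis=1).round(4))
n([(217,255),(435,240),(455,510),(243,530)]);n([(150,188),(505,158),(521,402),(175,433)],.06)
s=arm.read_state();q=s['ee_rot'];from scipy.spatial.transform import Rotation as Ro
print(s['tcp_pos'],Ro.from_quat(q).as_matrix().round(3))
```

```text
[[0.5827, -0.3295], [0.5664, -0.3129], [0.5883, -0.291], [0.6052, -0.3074]] [ 0.5856 -0.3102] [134.3, 45.0, -44.0, -135.5] [0.0233 0.0309 0.0236 0.0316]
[[0.59, -0.3365], [0.5594, -0.3062], [0.5815, -0.2841], [0.6125, -0.3144]] [ 0.5859 -0.3103] [135.2, 45.1, -44.3, -135.6] [0.0431 0.0312 0.0434 0.0315]
[ 0.5852659  -0.3068864   0.19875961] [[-0.761 -0.649 -0.016]
 [-0.649  0.761 -0.011]
 [ 0.019  0.001 -1.   ]]
```

play_rows(deltas=[{"grip": 60, "dx": 0, "dy": -0.13, "dz": -0.8, "turn": 4.6}, {"grip": 60, "dx": 0, "dy": -0.13, "dz": -1.8, "turn": 4.6}, {"grip": 60, "dx": 0, "dy": -0.13, "dz": -2.8, "turn": 4.6}, {"grip": 60, "dx": 0, "dy": -0.13, "dz": -3.8, "turn": 4.6}, {"grip": 60, "dx": 0, "dy": -0.13, "dz": -4.5, "turn": 4.6}, {"grip": 60, "dx": 0, "dy": -0.13, "dz": -4.9, "turn": 4.6}, {"grip": 60, "dx": 0, "dy": -0.13, "dz": -4.9, "turn": 4.6}, {"grip": 60, "dx": 0, "dy": -0.13, "dz": -4.9, "turn": 4.6}])

```text
time_s: 6.1
tcp_pos: [0.586, -0.3099, 0.0775]
ee_rot: [-0.384, 0.923, -0.004, -0.009]
wrist_force: [-0.3, -0.4, 0.8]
width: 0.0514
```

play_rows(deltas=[{"grip": 40, "dx": 0, "dy": 0, "dz": -0.05, "turn": 0}, {"grip": 25, "dx": 0, "dy": 0, "dz": -0.05, "turn": 0}, {"grip": 10, "dx": 0, "dy": 0, "dz": -0.05, "turn": 0}, {"grip": 0, "dx": 0, "dy": 0, "dz": -0.05, "turn": 0}, {"grip": 0, "dx": 0, "dy": 0, "dz": -0.05, "turn": 0}, {"grip": 0, "dx": 0, "dy": 0, "dz": -0.05, "turn": 0}, {"grip": 0, "dx": 0, "dy": 0, "dz": -0.05, "turn": 0}])

```text
time_s: 6.8
tcp_pos: [0.5869, -0.3102, 0.0777]
ee_rot: [-0.384, 0.923, -0.005, -0.008]
wrist_force: [0.5, 0.3, 5.9]
width: 0.0229
```

play_rows(deltas=[{"grip": 0, "dx": 0, "dy": 0, "dz": 0.5, "turn": 0}, {"grip": 0, "dx": 0, "dy": 0, "dz": 1.2, "turn": 0}, {"grip": 0, "dx": 0, "dy": 0, "dz": 2.2, "turn": 0}, {"grip": 0, "dx": 0, "dy": 0, "dz": 3.2, "turn": 0}, {"grip": 0, "dx": 0, "dy": 0, "dz": 4, "turn": 0}, {"grip": 0, "dx": 0, "dy": 0, "dz": 4, "turn": 0}, {"grip": 0, "dx": 0, "dy": 0, "dz": 4, "turn": 0}])

```text
time_s: 7.5
tcp_pos: [0.5867, -0.31, 0.1778]
ee_rot: [-0.384, 0.923, -0.005, -0.007]
wrist_force: [0.2, -0.4, -2.2]
width: 0.0233
```

play_rows(deltas=[{"grip": 0, "dx": 0, "dy": 1, "dz": 0, "turn": 5}, {"grip": 0, "dx": 0, "dy": 2.5, "dz": 0, "turn": 10}, {"grip": 0, "dx": 0, "dy": 4, "dz": 0, "turn": 15}, {"grip": 0, "dx": 0, "dy": 5.5, "dz": 0, "turn": 20}, {"grip": 0, "dx": 0, "dy": 7, "dz": 0, "turn": 25}, {"grip": 0, "dx": 0, "dy": 8.5, "dz": 0, "turn": 30}, {"grip": 0, "dx": 0, "dy": 10, "dz": 0, "turn": 35}, {"grip": 0, "dx": 0, "dy": 11.5, "dz": 0, "turn": 40}])

```text
time_s: 8.3
tcp_pos: [0.5855, -0.0211, 0.1763]
ee_rot: [-0.678, 0.735, -0.006, -0.007]
wrist_force: [0.9, 0.8, -1.3]
width: 0.0231
```

play_rows(deltas=[{"grip": 0, "dx": 0, "dy": 1.2, "dz": 0, "turn": 1}, {"grip": 0, "dx": 0, "dy": 2.4, "dz": 0, "turn": 2}, {"grip": 0, "dx": 0, "dy": 3.6, "dz": 0, "turn": 2}, {"grip": 0, "dx": 0, "dy": 4.8, "dz": 0, "turn": 2}, {"grip": 0, "dx": 0, "dy": 5.8, "dz": 0, "turn": 2}, {"grip": 0, "dx": 0, "dy": 5.8, "dz": 0, "turn": 2}, {"grip": 0, "dx": 0, "dy": 5.8, "dz": 0, "turn": 2}])

```text
time_s: 9.0
tcp_pos: [0.5847, 0.124, 0.175]
ee_rot: [-0.691, 0.723, -0.005, -0.008]
wrist_force: [-0.0, -0.2, -0.1]
width: 0.0233
```

Run:
```python
from h import *
from scipy.spatial.transform import Rotation as Ro
d=cap('wrist');v=cap('side');s=cap('scene');st=arm.read_state();print(st['tcp_pos'],st['wrist_force'],Ro.from_quat(st['ee_rot']).as_matrix().round(3).tolist())
o=np.zeros((600,800,3),np.uint8);o[:300,:400]=cv2.resize(d['pixels'],(400,300))
o[:300,400:]=cv2.resize(v['pixels'][190:325,215:395],(400,300),interpolation=cv2.INTER_CUBIC)
o[300:]=cv2.resize(s['pixels'][140:275,225:405][:68*2],(800,600),interpolation=cv2.INTER_CUBIC)[100:400]
cv2.imwrite('pics/w4.png',o)
```

```text
[0.58526409 0.12295284 0.17580919] [ 0.67743752  1.08234757 -0.72707779] [[-0.048, -0.999, -0.002], [-0.999, 0.048, -0.018], [0.018, 0.001, -1.0]]
```

View pics/w4.png

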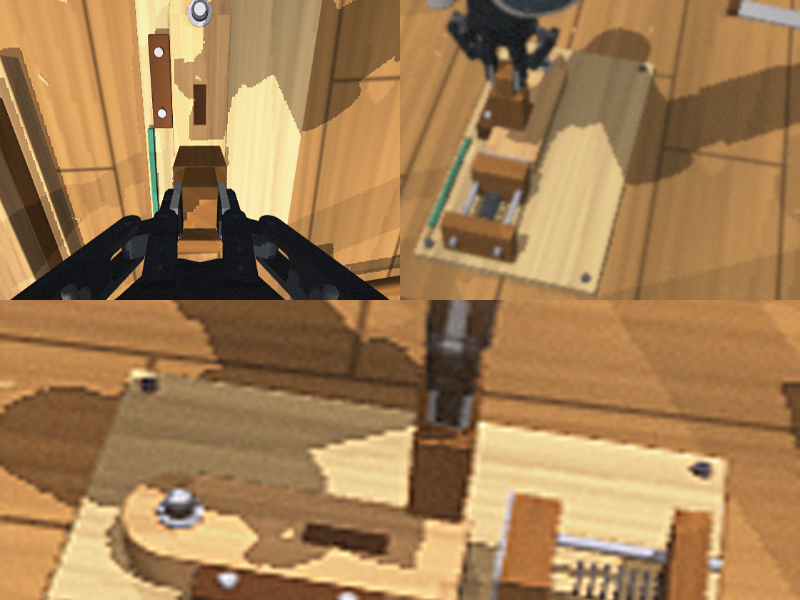

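The packer is held upright at (0.585, 0.123), in line with the blank and jaw. The blank is flush in the scene view. I lower it to just above the blank top, then press the jaw back with it.

play_rows(deltas=[{"grip": 0, "dx": 0.1, "dy": 0, "dz": -0.6, "turn": 0}, {"grip": 0, "dx": 0.17, "dy": 0, "dz": -1.2, "turn": 0}, {"grip": 0, "dx": 0.17, "dy": 0, "dz": -1.75, "turn": 0}, {"grip": 0, "dx": 0.17, "dy": 0, "dz": -1.75, "turn": 0}, {"grip": 0, "dx": 0.17, "dy": 0, "dz": -1.75, "turn": 0}])

```text
time_s: 9.65
tcp_pos: [0.5896, 0.1222, 0.1324]
ee_rot: [-0.69, 0.724, -0.006, -0.007]
wrist_force: [0.3, 0.4, 0.0]
width: 0.0232
```

play_rows(deltas=[{"grip": 0, "dx": 0, "dy": 0.3, "dz": 0, "turn": 0}, {"grip": 0, "dx": 0, "dy": 0.6, "dz": 0, "turn": 0}, {"grip": 0, "dx": 0, "dy": 0.8, "dz": 0, "turn": 0}, {"grip": 0, "dx": 0, "dy": 0.8, "dz": 0, "turn": 0}, {"grip": 0, "dx": 0, "dy": 0.8, "dz": 0, "turn": 0}])

```text
time_s: 10.15
tcp_pos: [0.5896, 0.1425, 0.1325]
ee_rot: [-0.69, 0.724, -0.006, -0.007]
wrist_force: [-0.2, 0.2, -1.6]
width: 0.0233
```

play_rows(deltas=[{"grip": 0, "dx": 0, "dy": 0.15, "dz": 0, "turn": 0}, {"grip": 0, "dx": 0, "dy": 0.2, "dz": 0, "turn": 0}, {"grip": 0, "dx": 0, "dy": 0.2, "dz": 0, "turn": 0}])

```text
time_s: 10.45
tcp_pos: [0.5896, 0.1468, 0.1326]
ee_rot: [-0.69, 0.724, -0.006, -0.008]
wrist_force: [1.0, -3.5, 0.3]
width: 0.023
```

play_rows(deltas=[{"grip": 0, "dx": 0, "dy": 0.15, "dz": 0, "turn": 0}, {"grip": 0, "dx": 0, "dy": 0.3, "dz": 0, "turn": 0}, {"grip": 0, "dx": 0, "dy": 0.45, "dz": 0, "turn": 0}, {"grip": 0, "dx": 0, "dy": 0.55, "dz": 0, "turn": 0}, {"grip": 0, "dx": 0, "dy": 0.55, "dz": 0, "turn": 0}, {"grip": 0, "dx": 0, "dy": 0.55, "dz": 0, "turn": 0}])

```text
time_s: 11.05
tcp_pos: [0.5901, 0.1597, 0.1326]
ee_rot: [-0.69, 0.724, -0.007, -0.008]
wrist_force: [3.3, -4.3, -1.4]
width: 0.0232
```

Run:
```python
from h import *
v=cap('side');s=cap('scene');print(arm.read_state()['tcp_pos'])
o=np.zeros((600,800,3),np.uint8)
o[:,:400]=cv2.resize(v['pixels'][200:335,230:320],(400,600),interpolation=cv2.INTER_CUBIC)
o[:,400:]=cv2.resize(s['pixels'][150:270,300:380],(400,600),interpolation=cv2.INTER_CUBIC)
cv2.imwrite('pics/w5.png',o)
```

```text
[0.59004421 0.15967097 0.1326228 ]
```

View pics/w5.png

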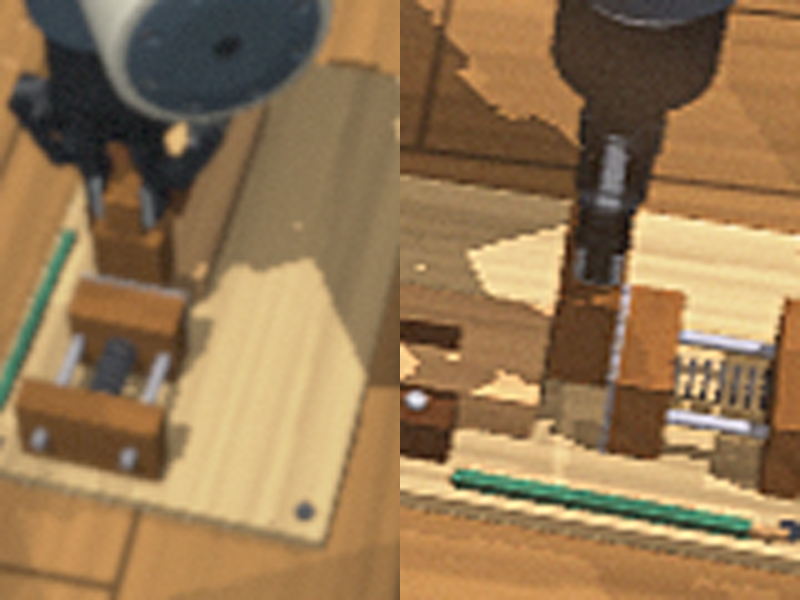

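The packer's face is against the jaw, the jaw is pressed back, and the packer's underside clears the blank end. I lower it.

play_rows(deltas=[{"grip": 0, "dx": 0, "dy": 0.04, "dz": -0.2, "turn": 0}, {"grip": 0, "dx": 0, "dy": 0.04, "dz": -0.4, "turn": 0}, {"grip": 0, "dx": 0, "dy": 0.04, "dz": -0.6, "turn": 0}, {"grip": 0, "dx": 0, "dy": 0.04, "dz": -0.8, "turn": 0}, {"grip": 0, "dx": 0, "dy": 0.04, "dz": -0.8, "turn": 0}])

```text
time_s: 11.65
tcp_pos: [0.5897, 0.1596, 0.112]
ee_rot: [-0.69, 0.724, -0.007, -0.009]
wrist_force: [0.2, -6.3, -3.7]
width: 0.0229
```

play_rows(deltas=[{"grip": 0, "dx": 0, "dy": 0.04, "dz": -0.2, "turn": 0}, {"grip": 0, "dx": 0, "dy": 0.04, "dz": -0.4, "turn": 0}, {"grip": 0, "dx": 0, "dy": 0.04, "dz": -0.6, "turn": 0}, {"grip": 0, "dx": 0, "dy": 0.04, "dz": -0.7, "turn": 0}, {"grip": 0, "dx": 0, "dy": 0.04, "dz": -0.7, "turn": 0}])

```text
time_s: 12.15
tcp_pos: [0.5894, 0.1595, 0.0941]
ee_rot: [-0.689, 0.724, -0.008, -0.01]
wrist_force: [1.6, -5.5, -1.1]
width: 0.0229
```

play_rows(deltas=[{"grip": 0, "dx": 0, "dy": 0, "dz": -0.1, "turn": 0}, {"grip": 0, "dx": 0, "dy": 0, "dz": -0.1, "turn": 0}, {"grip": 0, "dx": 0, "dy": 0, "dz": -0.1, "turn": 0}])

```text
time_s: 12.45
tcp_pos: [0.5896, 0.159, 0.0927]
ee_rot: [-0.689, 0.724, -0.008, -0.01]
wrist_force: [-1.8, -4.1, 5.5]
width: 0.0227
```

On the board (+5.5 N). I ease back to the blank and release.

play_rows(deltas=[{"grip": 0, "dx": 0, "dy": -0.07, "dz": 0, "turn": 0}, {"grip": 0, "dx": 0, "dy": -0.13, "dz": 0, "turn": 0}, {"grip": 0, "dx": 0, "dy": -0.13, "dz": 0, "turn": 0}, {"grip": 10, "dx": 0, "dy": -0.13, "dz": 0, "turn": 0}, {"grip": 35, "dx": 0, "dy": -0.13, "dz": 0, "turn": 0}, {"grip": 50, "dx": 0, "dy": -0.13, "dz": 0, "turn": 0}, {"grip": 60, "dx": 0, "dy": -0.13, "dz": 0, "turn": 0}, {"grip": 60, "dx": 0, "dy": -0.13, "dz": 0, "turn": 0}])

```text
time_s: 13.25
tcp_pos: [0.5897, 0.1557, 0.0927]
ee_rot: [-0.689, 0.724, -0.008, -0.01]
wrist_force: [0.5, 0.4, -0.1]
width: 0.0512
```

play_rows(deltas=[{"grip": 60, "dx": 0, "dy": 0, "dz": 0.5, "turn": 0}, {"grip": 60, "dx": 0, "dy": 0, "dz": 1.2, "turn": 0}, {"grip": 60, "dx": 0, "dy": 0, "dz": 2, "turn": 0}, {"grip": 60, "dx": 0, "dy": 0, "dz": 3, "turn": 0}, {"grip": 60, "dx": 0, "dy": 0, "dz": 4, "turn": 0}, {"grip": 60, "dx": 0, "dy": 0, "dz": 4, "turn": 0}, {"grip": 60, "dx": 0, "dy": 0, "dz": 4, "turn": 0}])

```text
time_s: 13.95
tcp_pos: [0.59, 0.1559, 0.1939]
ee_rot: [-0.689, 0.724, -0.008, -0.009]
wrist_force: [0.4, 0.4, -1.1]
width: 0.0513
```

Run:
```python
from h import *
w=cap('wrist');v=cap('side');s=cap('scene');st=arm.read_state();print(st['time_s'],st['tcp_pos'],st['wrist_force'])
o=np.zeros((600,800,3),np.uint8)
o[:300,:400]=cv2.resize(w['pixels'],(400,300))
o[300:,:400]=cv2.resize(v['pixels'][210:330,210:370],(400,300),interpolation=cv2.INTER_CUBIC)
o[:,400:]=cv2.resize(s['pixels'][150:270,300:380],(400,600),interpolation=cv2.INTER_CUBIC)
cv2.imwrite('pics/w6.png',o)
```

```text
14.1 [0.58919015 0.1554679  0.19183407] [-0.28514045 -0.08236184  0.5291452 ]
```

View pics/w6.png

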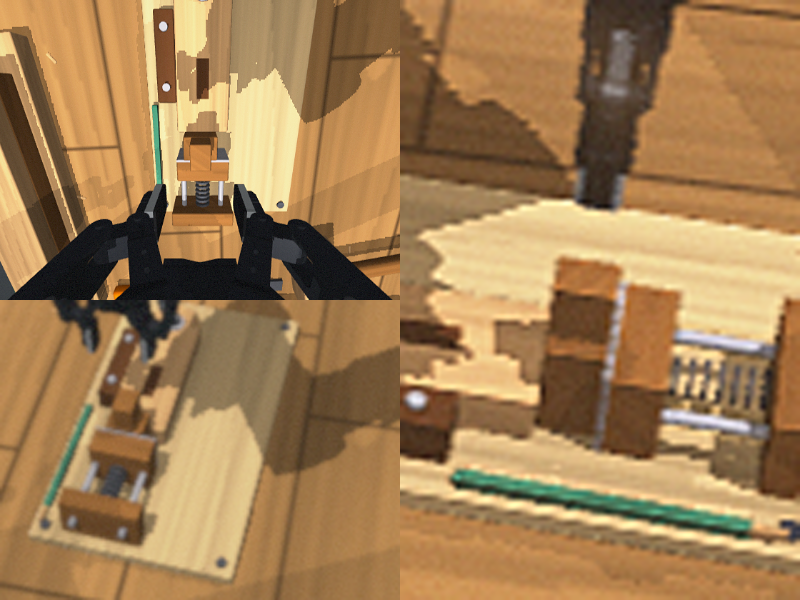

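The packer is seated, upright and square. Its tab is centred at column ~202 in the wrist view, against a jaw spanning ~177–229. It is pinched between blank and jaw, and the gripper is clear.

```bash
python3 -c "
from cell import arm
print(arm.hand_in())"
```

```text
the job is handed in; nothing more can be done
None
```

The job is done and handed in at about 14 s of robot time; the hand-in reports no verdict.

- **Blank:** I pushed it round with closed fingers until the force rose to about 14 N with no further motion. Later pictures showed it lying flush on the stop.
- **Packer:** I gripped it by the tab, used it to press the jaw back, lowered it onto the board (+5.5 N at touch-down), eased it against the blank end and released it.
- **Last checks:** The final pictures show the packer upright, square, centred on the jaw and pinched between blank and jaw. At release the TCP was at y 0.156, which is the expected jig y of 186 mm. The gripper is clear, with wrist force near zero.
- **Not measured:** I judged the packer's final tilt and the jaw travel by eye and from TCP values. I did not measure how far the bystanders moved, but none was touched knowingly and the pencil looked unmoved.
- **Disagreements:**
  - A first jig pose from rough side-view corners was about 11 mm off from the scene-camera pose. I used the scene pose; the jaw contact and the wrist view agreed with it.
  - The tool showed a steady tilt of about 0.02 rad, present in the grasp as well as at release.

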